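# Show the bossed steel plate to the inspection camera

### The arm

A 6-joint arm with a two-finger parallel gripper is mounted at the origin on the work surface. World frame = base frame: x ahead of the robot, y to its left, z up, the work surface at z = 0. Lengths are in m, angles in rad, forces in N, time in s.
With the tool pointing down it reaches from about 0.275 to 0.975 m from the base axis. Payload 8.4 kg.
Tool frame: the origin (TCP) lies midway between the tips of the shut fingers; the grasp point (between the pads) lies 19 mm behind it; z points along the fingers, y is the direction in which the jaws open and shut (so a half turn about z gives the same grasp; the last joint's range is limited). The gripper opens to 92 mm and grips with 3 to 60 N. Pads are 20 mm wide; open, the fingers measure 128 mm over their backs; the gripper's body (75 mm by 189 mm) begins 69 mm behind the grasp point.
Start: joints at [1.171, 0.353, 1.633, -0, 1.155, -0.002], TCP at [0.242, 0.576, 0.215] pointing down, gripper open.
Joint ranges: [-2.63, 2.63], [-0.92, 2.1], [0.06, 2.66], [-1.3, 4.44], [0, 2.69], [-3.02, 3.02]. Speed limits (rad/s): [2.22, 2.22, 2.79, 3.14, 3.14, 3.14].

### API

Orientations are given as a rotation vector (axis times angle).
In Python, from rig import bot gives the robot as it stands.
- The arm moves only by the shell command python3 -m creep 'ROWS'. ROWS is JSON, a list of rows, each a list of 7 numbers: the shift along the world's x, y, z in mm, then the turn, a rotation vector about the world's x, y, z in rad, then the opening, from -1 (shut) to 1 (fully open). In form: [[x, y, z, ax, ay, az, fingers], ...]. A call has 1 to 20 rows; each row is the pose to reach, as a shift and turn from the pose commanded when the call began; what a row does not reach only later rows make up. A row lasts 1/10 s, in which the tool goes at most 50 mm and 8.59 degrees, less where a joint would pass 70% of its speed; a pose out of reach is approached as far as the arm can. A call with a gripper value outside its range is refused whole. The fingers move at their own pace and stop on an object; the grip force is fixed at half the most. Time passes only in rows, so rows that repeat a pose let the fingers close. It gives the time, the measured TCP pose, the force and the opening at its end, in the units of the state.
- bot.read_state(): the state, without advancing time (a new reading comes with each control period).
- bot.snapshot(name): name is "side" or "top" or "wrist"; returns a dict with "color" (400x640x3 uint8, blue, green, red), "mtx" (3x3 intrinsics, pixels), "extrinsics" (4x4, takes a point from camera to world coordinates); the wrist camera has in their place "tool_from_camera" (4x4, takes a point from camera to tool coordinates, whose origin is the TCP and whose axes are the flange's). Camera axes: x right, y up, looking along -z (the intrinsics and any distortion apply to the point x, -y, -z); pixel columns grow to the right and rows downward; lengths in m; the calibration is good to about 2 mm. A picture is of the moment at which its call begins: read the wrist's pose just before it. There is no depth.
- bot.hand_in(): hands the job in, once; it reports no verdict.
The state is a dict: "time_s": time; "qpos": joint angles; "joint_velocities": joint speeds; "joint_torque": joint torques, N m; "eef_pos": TCP position; "orientation": TCP orientation; "contact_force": force on the tool from outside, world axes, zero at the start; "wrist_torque": the same for the moment, N m; "finger_gap": finger opening in m.
Only numpy, scipy, OpenCV 4.12 (cv2) and the standard library are available. Lean on these libraries where they do the work, as an engineer would, in place of code of your own. Each camera call takes 0.05 s, during which the arm holds its last target.

### The job

Draw the steel plate that has the round boss out of its mortise in the bench-seat rail and hold it up in the air before the inspection camera: the boss turned towards the lens, its tip on the lens axis 160 mm in front of the glass, the plate square to the line of sight and upright in the picture, so leaning back just as far as the camera looks down. Finish while still holding it there, still and in the gripper only; leave the plain plate, the camera, the drill, the bit case and the hammer as they are.

Things in the scene. Friction and masses are not known exactly. Their poses are not given: they have to be found in the camera images.
- work: Fixed end of a slatted wooden bench seat. Origin on the table under the middle of its mortised rail (70 mm in x, 320 in y, 60 high). Two mortises open upwards at x 0, y -60 and +60 mm, 9.6 by 37.6 mm (long in y), 40 deep; either may hold either plate. Two slats, tops also at 60 mm, lie beyond it up to x +177 mm.
- boss_plate_mid (a point): Centre of the loose steel plate to show: 8 mm thick (x), 36 wide (y), 140 long (z, up at the start), 0.2 to 0.4 kg, 40 mm deep in its mortise so 100 mm stick out. A round boss (24 mm diameter, 10 high) stands on its +x face, 2 mm below this centre, at the start facing away from the robot. The 60 mm above the boss are bare: grip there across the 8 mm.
- boss_tip (a point): Centre of the end of that boss: 14 mm along +x and 2 mm below the plate's centre. Same axes as the plate.
- plain_plate_mid (a point): Centre of the other loose plate, the same steel and size but without a boss; it stands just as high in the other mortise and is to be left there.
- lens (a point): Centre of the inspection camera's front glass. Grey box 60 by 50 by 50 mm with a black barrel 38 mm in diameter, on a 22 mm mast, 416 mm high, with a 130 mm square base. It looks along its own -x, 0.25 to 0.5 rad downwards; y is level, z is up in its picture. Height, heading and tilt differ from start to start, held by stiff clamps.
- focus (a point): Point in empty air 160 mm in front of the lens on its axis, same axes as the lens: where the boss tip must be. When the plate is held as asked its x, y, z axes lie along these x, y, z axes.
- drill: Cordless drill lying on its side, about 190 by 170 mm and 50 mm high, origin under its motor. Leave alone.
- bit_case: Open yellow case of driver bits, 100 by 140 mm, 22 mm high, origin under its centre. Leave alone.
- hammer: Hammer lying along its x, handle to -x, about 280 mm long and under 50 mm high. Leave alone.

How it is judged:
On the way:
1. the bossed plate is drawn clear above the rail in the gripper (height (world z) of boss_tip above 0.14 m and contact force between boss_plate and the fingers above 1 N), for 0.1 s.
At the end, for the whole second after the job is handed in: The boss tip is within 20 mm of the point 160 mm in front of the lens on its axis, the boss faces the lens, the plate is square to the line of sight and upright in the picture within 0.2 rad, at rest, pinched by the fingers and touching neither the work, the other plate nor the camera and its stand (distance between boss_tip and focus below 0.02 m and angle between the x axis of boss_plate_mid and the x axis of focus, either way round below 0.2 rad and angle between the z axis of boss_plate_mid and the z axis of focus, either way round below 0.2 rad and angle between boss_plate_mid's own x axis and vertical below 1.5708 rad and angle between boss_plate_mid's own z axis and vertical below 1 rad and contact force between boss_plate and the fingers above 1 N and contact force between boss_plate and work below 0.1 N and contact force between boss_plate and stand below 0.1 N and contact force between boss_plate and plain_plate below 0.1 N and linear speed of boss_plate below 0.03 m/s and angular speed of boss_plate below 0.2 rad/s); the arm keeps its last pose, push and grip.
It fails at once if the plain plate is shifted by more than 15 mm (distance of plain_plate_mid from where it was at the start of the episode above 0.015 m).
It fails at once if the camera is knocked out of its setting (its focus moves more than 10 mm) (distance of focus from where it was at the start of the episode above 0.01 m).
It fails at once if the drill, bit case or hammer is shifted by more than 20 mm (distance of any of drill, bit_case, hammer from where it was at the start of the episode above 0.02 m).
It also fails if it takes over 32 s, if anything falls off the work surface, if the arm or the gripper's body presses on something with over 40 N, if the wrist force passes 120 N, or if a joint passes its speed limit or range.

## Working session

There is one attempt and no reset: what is moved stays moved. The work goes in short steps, Python scripts to look and compute and a shell command to move; the robot and the scene stay as the last step left them, time stands still between calls to the robot, and variables do not carry over. Pictures are saved under pics/ and viewed, and the job is handed in when it is done.

```bash
mkdir -p pics; ls
python3 - <<'E'
from rig import bot
import cv2,numpy as np
s=bot.read_state();print({k:np.round(v,4).tolist() for k,v in s.items()})
for n in("side","top","wrist"):
    d=bot.snapshot(n);cv2.imwrite(f"pics/{n}0.png",d["color"])
    np.savez(f"{n}0.npz",**d)
    print(n,np.round(d["mtx"],1).tolist(),[ (k,np.round(v,4).tolist()) for k,v in d.items() if k not in("color","mtx")])
E
```

```text
pics
{'time_s': 0.0, 'qpos': [1.1706, 0.3537, 1.6341, -0.0, 1.1552, -0.0024], 'joint_velocities': [0.0015, -0.0007, 0.0005, 0.0002, -0.0001, 0.0021], 'joint_torque': [-0.0009, -59.3849, -33.4226, 0.0695, 0.0233, -0.0002], 'eef_pos': [0.2419, 0.5757, 0.2138], 'orientation': [-0.6206, -3.0794, 0.0022], 'contact_force': [-0.6457, 0.2402, 0.1049], 'wrist_torque': [0.0607, 0.0225, 0.0069], 'finger_gap': 0.0916}
side [[363.1, 0.0, 322.9], [0.0, 363.1, 201.1], [0.0, 0.0, 1.0]] [('extrinsics', [[0.7449, 0.4603, -0.483, 0.1285], [-0.6671, 0.4977, -0.5544, -0.4128], [-0.0148, 0.7351, 0.6778, 0.7418], [0.0, 0.0, 0.0, 1.0]])]
top [[446.4, 0.0, 318.4], [0.0, 446.4, 202.6], [0.0, 0.0, 1.0]] [('extrinsics', [[-0.0172, 0.9744, -0.2241, 0.307], [-0.9998, -0.0158, 0.0079, 0.0578], [0.0042, 0.2242, 0.9745, 1.1727], [0.0, 0.0, 0.0, 1.0]])]
wrist [[323.1, 0.0, 325.6], [0.0, 323.1, 195.9], [0.0, 0.0, 1.0]] [('tool_from_camera', [[0.0014, 0.9545, 0.2981, 0.0839], [1.0, -0.0015, -0.0001, 0.001], [0.0003, 0.2981, -0.9545, -0.1705], [0.0, 0.0, 0.0, 1.0]])]
```

View pics/side0.png

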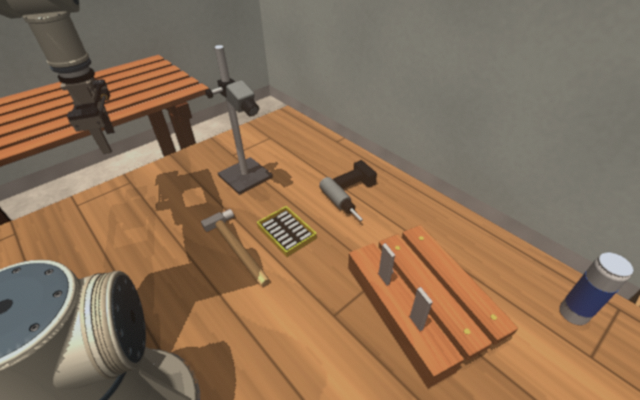

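View pics/top0.png

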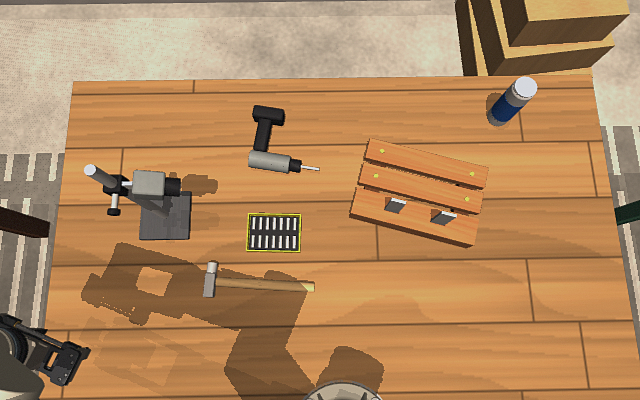

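View pics/wrist0.png

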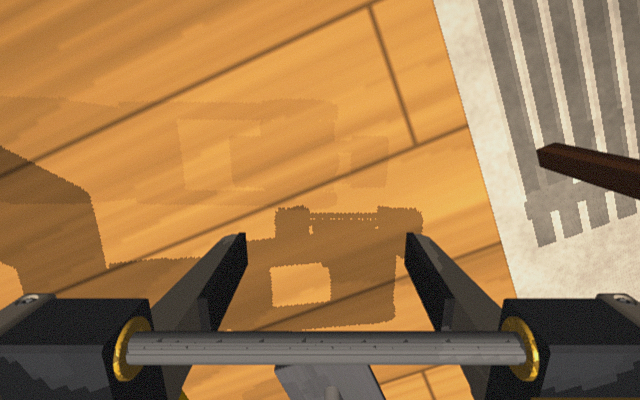

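Run:
```python
import cv2,numpy as np
t=cv2.imread("pics/top0.png");s=cv2.imread("pics/side0.png")
def z(im,x0,x1,y0,y1,k,n): cv2.imwrite(n,cv2.resize(im[y0:y1,x0:x1],None,fx=k,fy=k,interpolation=cv2.INTER_CUBIC))
z(t,340,500,130,250,5,"pics/tz1.png");z(t,70,210,150,250,5,"pics/tz2.png")
z(s,340,520,220,385,4,"pics/sz1.png");z(s,190,290,30,200,4,"pics/sz2.png")
```

```text
(no output)
```

View pics/tz1.png

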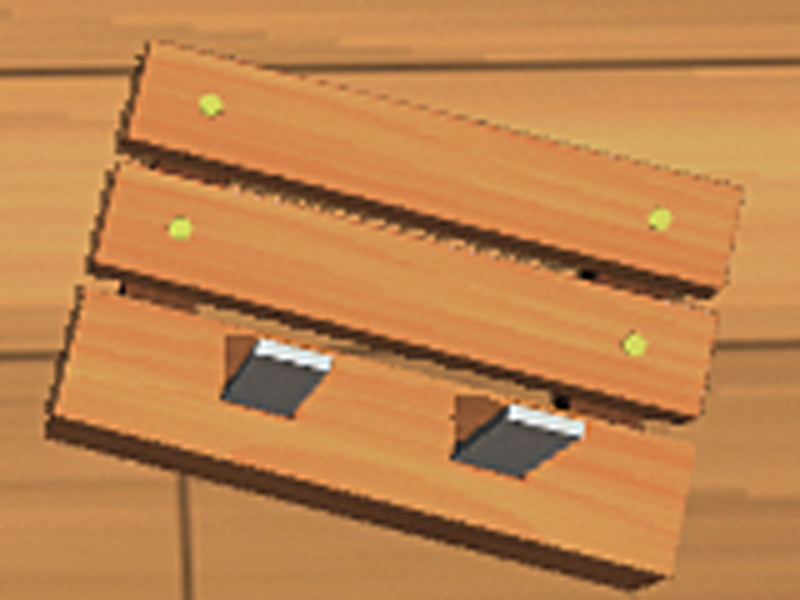

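View pics/tz2.png

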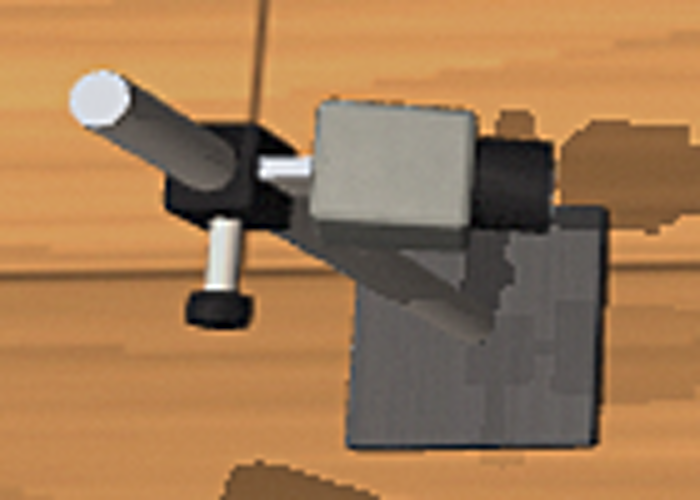

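View pics/sz1.png

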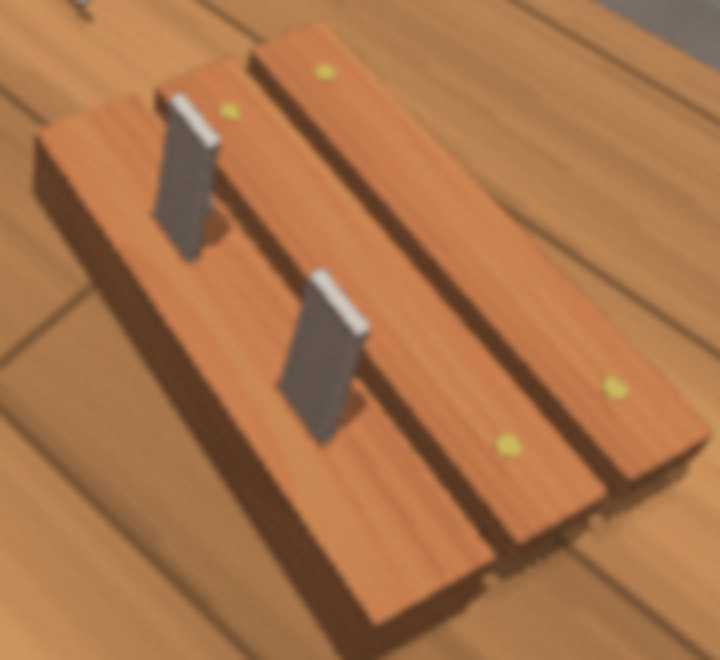

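View pics/sz2.png

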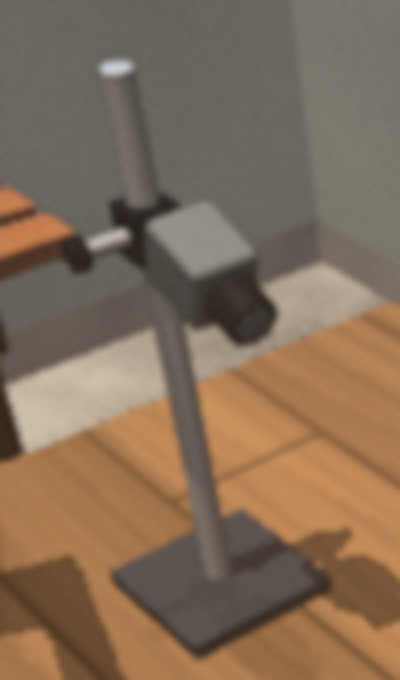

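```bash
cat > h.py <<'E'
import numpy as np
from scipy.spatial.transform import Rotation as R
def load(n): d=np.load(n);return d["mtx"],d["extrinsics"]
def ray(cam,uv):
    K,E=cam; v=np.array([(uv[0]-K[0,2])/K[0,0],-(uv[1]-K[1,2])/K[1,1],-1.]); d=E[:3,:3]@v
    return E[:3,3],d/np.linalg.norm(d)
def onz(cam,uv,z): o,d=ray(cam,uv); return o+d*(z-o[2])/d[2]
def tri(rs):
    A=0;b=0
    for o,d in rs: P=np.eye(3)-np.outer(d,d);A=A+P;b=b+P@o
    p=np.linalg.solve(A,b); return p,[np.linalg.norm((np.eye(3)-np.outer(d,d))@(p-o))*1e3 for o,d in rs]
def proj(cam,p):
    K,E=cam; c=E[:3,:3].T@(np.asarray(p)-E[:3,3]); return K[0,2]+K[0,0]*c[0]/-c[2],K[1,2]+K[1,1]*c[1]/c[2]
def wcam(d,s):
    T=np.eye(4);T[:3,:3]=R.from_rotvec(s["orientation"]).as_matrix();T[:3,3]=s["eef_pos"]
    return d["mtx"],T@d["tool_from_camera"]
E
python3 - <<'E'
from h import *
np.set_printoptions(precision=4,suppress=True)
T=load("top0.npz");S=load("side0.npz")
tz=lambda x0,y0,u,k=5:(x0+(u[0]+.5)/k-.5,y0+(u[1]+.5)/k-.5)
t1=lambda *u:tz(340,130,u);t2=lambda *u:tz(70,150,u)
s1=lambda *u:tz(340,220,u,4);s2=lambda *u:tz(190,30,u,4)
c=[onz(T,t1(*u),.06) for u in[(80,285),(50,420),(668,578),(693,440)]]
c2=[onz(S,s1(*u),.06) for u in[(135,95),(37,132),(377,625),(495,552)]]
for q in(c,c2):
    q=np.array(q);print("rail",q.mean(0)," corners",q[:,:2].tolist())
    e=(q[0]-q[3]);e2=q[1]-q[2];print("yaw",np.degrees(np.arctan2(-e[0],e[1])),np.degrees(np.arctan2(-e2[0],e2[1])))
for nm,tt,ss in(("A",[(258,338),(332,358),(328,372),(254,355)],[(180,95),(218,145)]),("B",[(510,403),(584,422),(582,440),(506,418)],[(318,270),(366,328)])):
    print(nm,np.mean([onz(T,t1(*u),.16) for u in tt],0),np.mean([onz(S,s1(*u),.16) for u in ss],0))
tc=[(322,100),(475,112),(470,230),(312,220)]; sc=[(205,200),(258,262),(197,282),(147,235)]
# top-view: (322,100)=far x,+y ; side-view far x = ?
for a,b in zip(tc,sc): print("box",*tri([ray(T,t2(*a)),ray(S,s2(*b))]))
print("lens",*tri([ray(T,t2(551,185)),ray(S,s2(258,322))]))
print("mast top",onz(T,t2(100,98),.416),onz(S,s2(117,68),.416),"base",[onz(T,t2(*u),0.01) for u in[(350,445),(592,445),(605,225)]])
E
```

```text
rail [ 0.525  -0.1931  0.06  ]  corners [[0.6035193249019031, -0.04799136639426469], [0.53272437643972, -0.030172629607872377], [0.44688165884065184, -0.33737774853780167], [0.5170143540779262, -0.35680029594853035]]
yaw -15.648865073981579 -15.612025352459872
rail [ 0.5278 -0.1958  0.06  ]  corners [[0.6033418780520629, -0.05313848701299201], [0.5386276061792145, -0.03313122538583052], [0.45039477269525285, -0.33975921593474184], [0.5189094848581431, -0.35703749564320053]]
yaw -15.526911775469141 -16.053281380393567
A [ 0.5412 -0.1366  0.16  ] [ 0.5455 -0.1392  0.16  ]
B [ 0.5083 -0.2519  0.16  ] [ 0.5125 -0.253   0.16  ]
box [0.5707 0.4092 0.3377] [np.float64(0.015877925918797022), np.float64(0.015877925918812843)]
box [0.573  0.3583 0.3121] [np.float64(0.18406520739799914), np.float64(0.1840652073980382)]
box [0.5245 0.3554 0.316 ] [np.float64(1.6281128488278276), np.float64(1.628112848827815)]
box [0.5264 0.4138 0.3264] [np.float64(1.1216185300920978), np.float64(1.1216185300919514)]
lens [0.5502 0.3333 0.2875] [np.float64(1.6793312527786464), np.float64(1.6793312527788145)]
mast top [0.548  0.4546 0.416 ] [0.549  0.4517 0.416 ] base [array([0.4851, 0.5183, 0.01  ]), array([0.483 , 0.3917, 0.01  ]), array([0.6018, 0.3905, 0.01  ])]
```

Run:
```python
from h import *
s=np.sqrt(.5);x=np.array([-s,0,-s]);z=np.array([s,0,-s]);y=np.cross(z,x)
Rt=np.c_[x,y,z];R0=R.from_rotvec([-0.6206,-3.0794,0.0022])
print(y,(R.from_matrix(Rt)*R0.inv()).as_rotvec(),np.array([.38,.32,.27])-[.2419,.5757,.2138])
```

```text
[0. 1. 0.] [-0.15481427 -0.77508108  0.37753457] [ 0.1381 -0.2557  0.0562]
```

```bash
python3 -m creep '[[20,-40,20,0,0,0,1],[60,-110,40,-0.05,-0.25,0.12,1],[100,-180,56,-0.1,-0.5,0.25,1],[138,-256,56,-0.155,-0.775,0.378,1],[138,-256,56,-0.155,-0.775,0.378,1],[138,-256,56,-0.155,-0.775,0.378,1],[138,-256,56,-0.155,-0.775,0.378,1],[138,-256,56,-0.155,-0.775,0.378,1],[138,-256,56,-0.155,-0.775,0.378,1],[138,-256,56,-0.155,-0.775,0.378,1]]'
cat > snap.py <<'E'
import sys,cv2,numpy as np
from rig import bot
from h import *
n=sys.argv[1];s=bot.read_state();d=bot.snapshot("wrist");cv2.imwrite(f"pics/{n}.png",d["color"])
K,E=wcam(d,s);np.savez(n+".npz",mtx=K,extrinsics=E);print(s["time_s"],np.round(s["qpos"],3),np.round(s["eef_pos"],4),s["orientation"],s["finger_gap"],s["contact_force"])
E
python3 snap.py w1
```

```text
time_s: 1.15
eef_pos: [0.3803, 0.3217, 0.2712]
orientation: [0.001, 2.359, 0.003]
contact_force: [0.1, 0.5, -0.3]
finger_gap: 0.0921
1.15 [ 1.19  -0.039  2.233 -0.998  0.892  0.258] [0.3803 0.3217 0.2712] [8.55686033e-04 2.35853166e+00 3.16391600e-03] 0.09212316215193501 [ 0.14290017  0.5389323  -0.26484345]
```

View pics/w1.png

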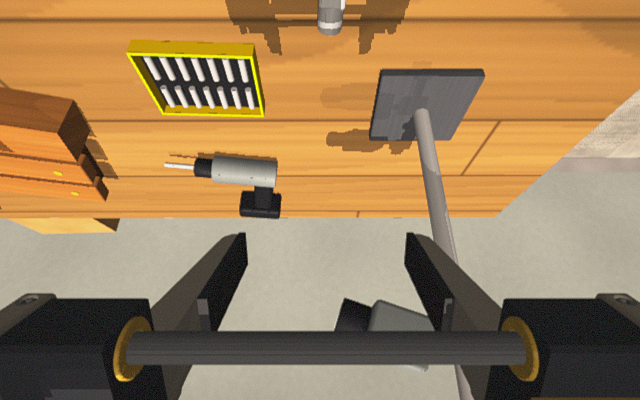

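```bash
python3 -m creep '[[0,20,50,0,0,0,1],[0,40,100,0,0,0,1],[0,50,120,0,0,0,1],[0,50,120,0,0,0,1],[0,50,120,0,0,0,1],[0,50,120,0,0,0,1]]'
python3 snap.py w2;  python3 -c "
import cv2;im=cv2.imread('pics/w2.png');cv2.imwrite('pics/w2z.png',cv2.resize(im[170:340,260:440],None,fx=4,fy=4,interpolation=cv2.INTER_CUBIC)[:600])"
```

```text
time_s: 1.8
eef_pos: [0.38, 0.3695, 0.3891]
orientation: [-0.001, 2.358, -0.001]
contact_force: [-0.8, -0.6, -1.1]
finger_gap: 0.0917
1.8 [ 1.238 -0.102  2.003 -0.842  1.107  0.009] [0.38   0.3695 0.3891] [-1.26080295e-03  2.35794440e+00 -1.00630000e-03] 0.0917450070477638 [-0.76034405 -0.58865119 -1.0925501 ]
```

View pics/w2.png

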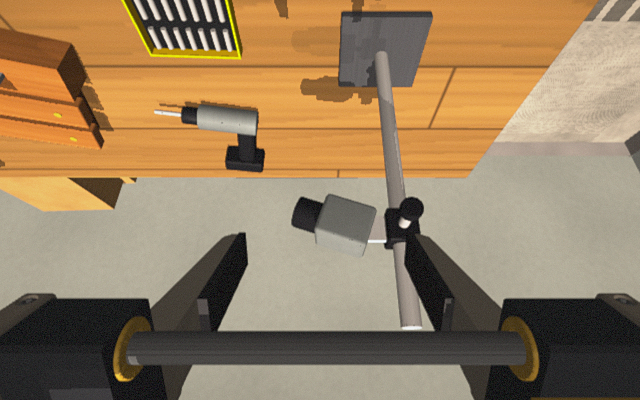

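View pics/w2z.png

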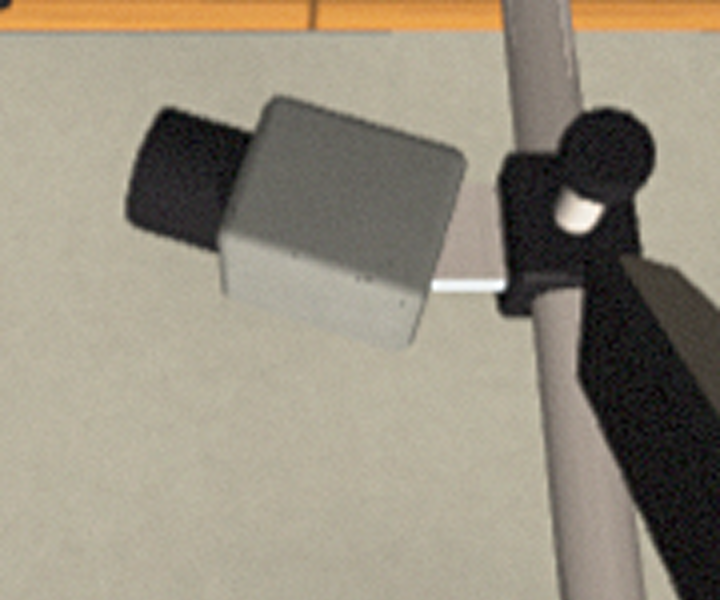

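```bash
cat > lens.py <<'E'
from h import *
np.set_printoptions(precision=4,suppress=True)
T=load("top0.npz");S=load("side0.npz");W=load("w2.npz")
tz=lambda x0,y0,u,k=5:(x0+(u[0]+.5)/k-.5,y0+(u[1]+.5)/k-.5)
t2=lambda u:tz(70,150,u)
s2=lambda u:tz(190,30,u,4);w2=lambda u:tz(260,170,u,4)
P={}
for n,a,b,c in(("rf",(322,100),(205,200),(409,348)),("ff",(475,112),(258,262),(225,297)),("fn",(470,230),(197,282),(222,232)),("rn",(312,220),(147,235),(430,280)),("lens",(551,185),(258,322),(147,162)),
  ("fnl",None,(203,327),(275,97))):
    r=[]
    if a: r.append(ray(T,t2(a)))
    if b: r.append(ray(S,s2(b)))
    r.append(ray(W,w2(c)))
    P[n],e=tri(r);print(n,P[n],np.round(e,1))
L=P["lens"]
model={"rf":(0,-25,25),"ff":(-60,-25,25),"fn":(-60,25,25),"rn":(0,25,25),"fnl":(-60,25,-25)}
# looking -y: own +x=+y world-ish; y = z cross x -> for x=+Y,z=+Z: y=-... Z x Y = -X
k=[q for q in model];M=np.array([model[q] for q in k])/1e3;Q=np.array([P[q] for q in k])
Rm,rs=R.align_vectors(Q-Q.mean(0),M-M.mean(0));m=Rm.as_matrix()
t=Q.mean(0)-m@M.mean(0)
print("fit axes\n",m,"rms",rs/len(k)**.5)
print("resid mm",np.round(((M@m.T+t)-Q)*1e3,1).tolist())
ll=m.T@(L-t);print("lens in box",ll)
for nm,x in(("fit",m[:,0]),):
    print("tilt",np.arcsin(x[2]),"heading",np.arctan2(x[1],x[0]))
d=-(m.T@(L-t));c=t+m@[-.03,0,0];x=c-L;x/=np.linalg.norm(x);print("axis centre-lens",x,"tilt",np.arcsin(x[2]),"head",np.arctan2(x[1],x[0]))
E
python3 lens.py
```

```text
rf [0.5718 0.4119 0.3357] [1.7 0.8 1.4]
ff [0.5723 0.3572 0.3163] [0.8 3.2 3.7]
fn [0.5253 0.3571 0.3161] [2.4 1.9 2.6]
rn [0.5262 0.4134 0.3288] [1.4 2.3 2.6]
lens [0.551  0.3349 0.2856] [1.7 2.1 0.8]
fnl [0.534  0.3739 0.2732] [1. 1.]
fit axes
 [[-0.0058 -0.994  -0.1089]
 [ 0.9573  0.0259 -0.288 ]
 [ 0.2892 -0.106   0.9514]] rms 0.004534912911569775
resid mm [[2.6, 1.6, 1.4], [2.5, -1.1, 3.5], [-0.2, 0.2, -1.7], [-1.5, 1.5, 3.0], [-3.4, -2.2, -6.3]]
lens in box [-0.09    0.0017  0.0012]
tilt 0.293340700941472 heading 1.576899957594115
axis centre-lens [0.0245 0.9615 0.2737] tilt 0.2772280819750378 head 1.5453156683086957
```

```bash
cat >> lens.py <<'E'
print("---")
def onx(u,X): o,d=ray(W,w2(u)); return o+d*(X-o[0])/d[0]
for a,b,X in(((275,97),(462,155),.526),((222,232),(430,280),.526),((225,297),(409,348),.574),((170,107),(258,130),.551),((133,218),(215,247),.551)):
    p,q=onx(a,X),onx(b,X);print(p,q,"tilt",np.arctan2(q[2]-p[2],q[1]-p[1]))
E
python3 lens.py | sed -n '/---/,$p'
```

```text
---
[0.526  0.3736 0.2763] [0.526  0.4256 0.2945] tilt 0.3365003180929925
[0.526  0.3591 0.3177] [0.526  0.4145 0.3313] tilt 0.24030411563806722
[0.574  0.3588 0.3193] [0.574  0.4136 0.335 ] tilt 0.2798836361985279
[0.551  0.3417 0.2665] [0.551  0.3687 0.2743] tilt 0.2822336915290979
[0.551  0.3322 0.3032] [0.551  0.3564 0.3122] tilt 0.3572565391461438
```

```bash
cat > plan.py <<'E'
from h import *
def fr(y,z): x=np.cross(y,z); return np.c_[x,y,z]
ps=np.radians(-15.6)
Rg=R.from_matrix(fr(np.array([np.cos(ps),np.sin(ps),0]),np.array([0,0,-1.])))
E
python3 - <<'E'
from plan import *
R1=R.from_rotvec([-0.00126,2.35794,-0.001])
print(R.from_matrix(Rg.as_matrix()).as_matrix().round(3),(Rg*R1.inv()).as_rotvec(), np.array([.66,-.22,.31])-[.38,.3695,.3891])
E
```

```text
[[ 0.269  0.963  0.   ]
 [ 0.963 -0.269  0.   ]
 [ 0.     0.    -1.   ]] [ 0.7180129   0.54384079 -1.73707699] [ 0.28   -0.5895 -0.0791]
```

```bash
python3 -m creep '[[-10,-50,0,0.05,0.04,-0.12,1],[-10,-100,0,0.11,0.08,-0.26,1],[0,-150,0,0.165,0.125,-0.4,1],[0,-200,0,0.22,0.167,-0.53,1],[20,-245,0,0.275,0.21,-0.67,1],[45,-288,0,0.33,0.25,-0.8,1],[70,-330,0,0.386,0.29,-0.93,1],[100,-370,0,0.44,0.333,-1.06,1],[130,-410,0,0.496,0.375,-1.2,1],[160,-450,-20,0.55,0.417,-1.33,1],[190,-490,-40,0.606,0.46,-1.47,1],[220,-530,-60,0.66,0.5,-1.6,1],[250,-560,-79,0.718,0.544,-1.737,1],[280,-590,-79,0.718,0.544,-1.737,1],[280,-590,-79,0.718,0.544,-1.737,1],[280,-590,-79,0.718,0.544,-1.737,1],[280,-590,-79,0.718,0.544,-1.737,1]]'
python3 snap.py w3
```

```text
time_s: 3.55
eef_pos: [0.6592, -0.2199, 0.3097]
orientation: [-2.503, -1.897, 0.003]
contact_force: [-1.6, 1.1, 0.1]
finger_gap: 0.0918
3.55 [-3.230e-01  3.980e-01  1.358e+00 -1.000e-03  1.387e+00 -4.900e-02] [ 0.6592 -0.2199  0.3097] [-2.50341635 -1.89705503  0.00294105] 0.09181936074186625 [-1.63563101  1.07696552  0.14274281]
```

View pics/w3.png

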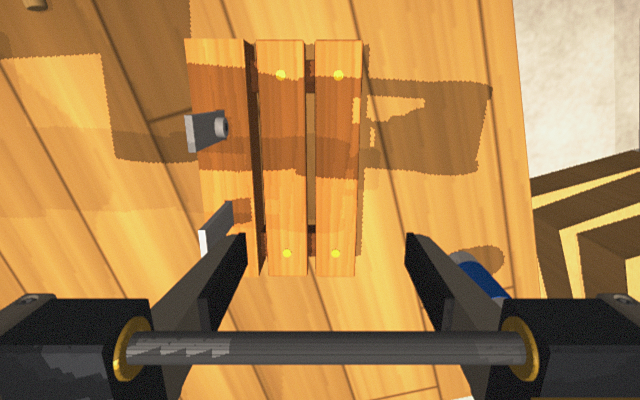

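```bash
python3 -c "
import cv2;im=cv2.imread('pics/w3.png');cv2.imwrite('pics/w3z.png',cv2.resize(im[90:170,160:260],None,fx=7,fy=7,interpolation=cv2.INTER_CUBIC))"
```

```text
(no output)
```

View pics/w3z.png

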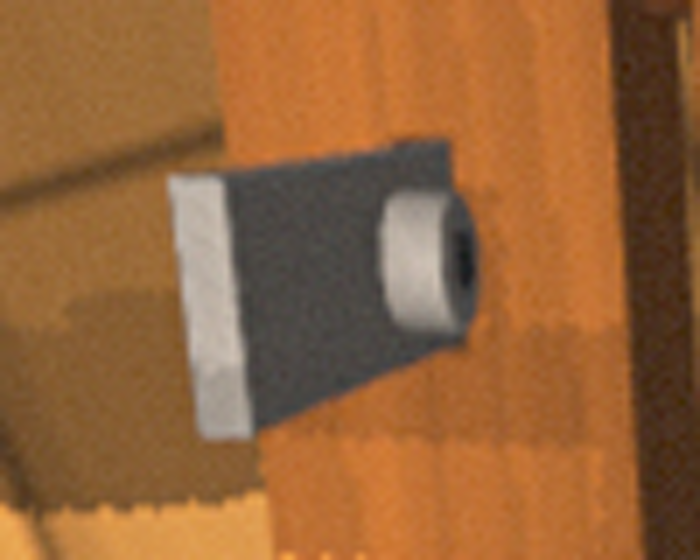

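Run:
```python
from plan import *
W=load("w3.npz")
P=np.array([onz(W,(160+(u+.5)/7-.5,90+(v+.5)/7-.5),.16) for u,v in[(170,178),(228,178),(254,436),(200,438)]])
print(P.round(4),P.mean(0));e=P[0]+P[1]-P[2]-P[3];print("yaw",np.degrees(np.arctan2(-e[0],e[1])))
rl=[onz(W,u,.06) for u in[(184.5,38),(244,39)]];print(rl)
```

```text
[[ 0.5465 -0.1188  0.16  ]
 [ 0.5542 -0.121   0.16  ]
 [ 0.5439 -0.1551  0.16  ]
 [ 0.5363 -0.1533  0.16  ]] [ 0.54521873 -0.13706165  0.16      ]
yaw -16.562011813382146
[array([ 0.53930919, -0.03111236,  0.06      ]), array([ 0.60673285, -0.05109044,  0.06      ])]
```

```bash
python3 -m creep '[[-40,30,0,0,0,0,1],[-80,58,0,0,0,0,1],[-115,83,0,0,0,0,1],[-115,83,-50,0,0,0,1],[-115,83,-100,0,0,0,1],[-115,83,-150,0,0,0,1],[-115,83,-185,0,0,0,1],[-115,83,-197,0,0,0,1],[-115,83,-197,0,0,0,1],[-115,83,-197,0,0,0,1],[-115,83,-197,0,0,0,1]]'
python3 snap.py w4
```

```text
time_s: 4.7
eef_pos: [0.5466, -0.137, 0.1169]
orientation: [2.499, 1.896, 0.003]
contact_force: [0.2, -0.4, -0.3]
finger_gap: 0.0917
4.7 [-0.247  0.37   1.856 -0.002  0.911  0.027] [ 0.5466 -0.137   0.1169] [2.49869708 1.89571241 0.00319291] 0.09173211474484474 [ 0.23273964 -0.36373477 -0.3159229 ]
```

View pics/w4.png

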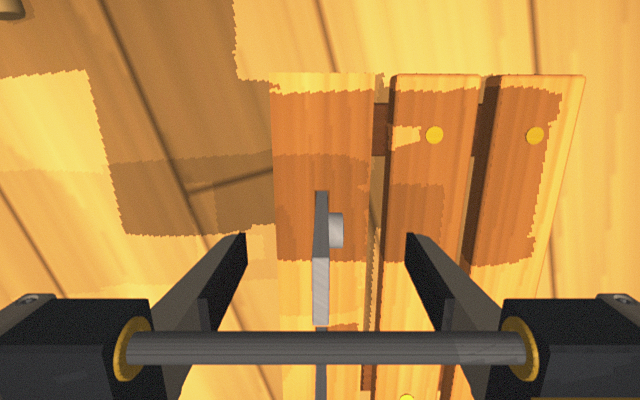

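```bash
python3 -m creep '[[-2,0,-3,0,0,0,1],[-2,0,-3,0,0,0,1],[-2,0,-3,0,0,0,0.3],[-2,0,-3,0,0,0,-0.3],[-2,0,-3,0,0,0,-1],[-2,0,-3,0,0,0,-1],[-2,0,-3,0,0,0,-1],[-2,0,-3,0,0,0,-1],[-2,0,-3,0,0,0,-1],[-2,0,-3,0,0,0,-1]]'
python3 snap.py w5
```

```text
time_s: 5.75
eef_pos: [0.5431, -0.1368, 0.1116]
orientation: [2.501, 1.897, -0.0]
contact_force: [-0.3, -1.0, 0.1]
finger_gap: 0.0301
5.75 [-0.248  0.374  1.864 -0.002  0.902  0.026] [ 0.5431 -0.1368  0.1116] [ 2.50117945e+00  1.89720452e+00 -4.68246184e-04] 0.030116812742000638 [-0.25098757 -1.00370776  0.08704608]
```

View pics/w5.png

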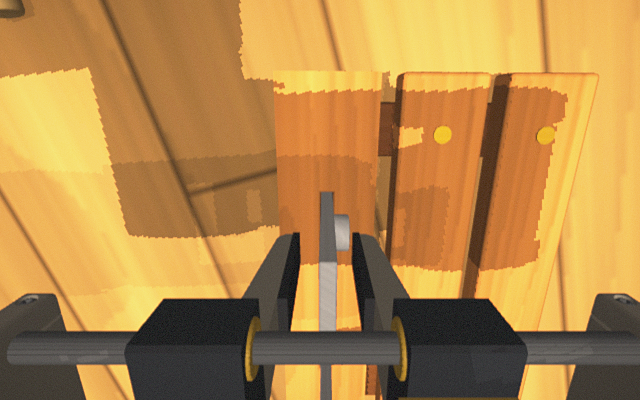

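```bash
python3 -m creep '[[0,0,0,0,0,0,-1],[0,0,0,0,0,0,-1],[0,0,0,0,0,0,-1],[0,0,0,0,0,0,-1],[0,0,0,0,0,0,-1],[0,0,0,0,0,0,-1]]'
python3 snap.py w6
```

```text
time_s: 6.4
eef_pos: [0.5431, -0.1368, 0.1116]
orientation: [2.501, 1.897, -0.0]
contact_force: [0.8, 0.7, 0.3]
finger_gap: 0.0079
6.4 [-0.248  0.374  1.864 -0.002  0.902  0.026] [ 0.5431 -0.1368  0.1116] [ 2.50127498e+00  1.89705001e+00 -4.10158290e-04] 0.007884960494891501 [0.75284604 0.73827475 0.25298842]
```

View pics/w6.png

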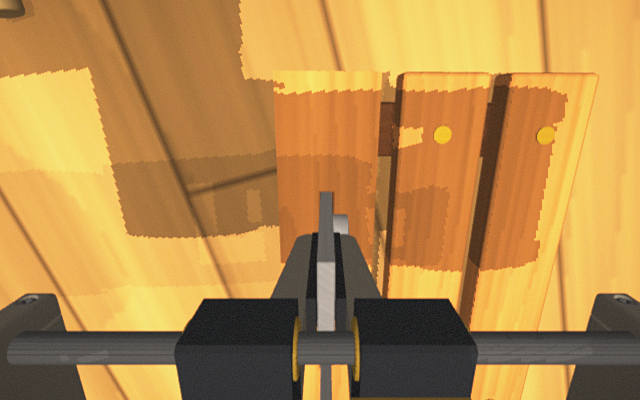

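```bash
python3 -m creep '[[0,0,5,0,0,0,-1],[0,0,15,0,0,0,-1],[0,0,30,0,0,0,-1],[0,0,50,0,0,0,-1],[0,0,80,0,0,0,-1],[0,0,110,0,0,0,-1],[0,0,140,0,0,0,-1],[0,0,160,0,0,0,-1],[0,0,160,0,0,0,-1],[0,0,160,0,0,0,-1],[0,0,160,0,0,0,-1]]'
python3 snap.py w7
python3 - <<'E'
from rig import bot
import cv2,numpy as np
d=bot.snapshot("side");cv2.imwrite("pics/side7.png",d["color"])
E
```

```text
time_s: 7.55
eef_pos: [0.5421, -0.1365, 0.2701]
orientation: [2.503, 1.898, -0.003]
contact_force: [-0.2, -0.4, -2.8]
finger_gap: 0.0079
7.55 [-0.248  0.201  1.712 -0.002  1.229  0.025] [ 0.5421 -0.1365  0.2701] [ 2.50278631  1.89834477 -0.00288895] 0.007882322652386016 [-0.16109704 -0.44291558 -2.75492523]
```

View pics/w7.png

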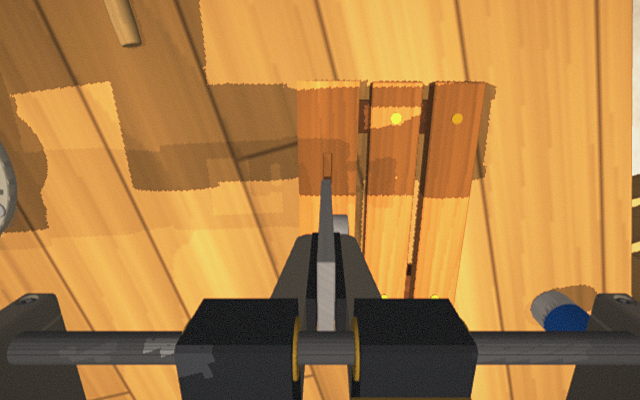

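View pics/side7.png

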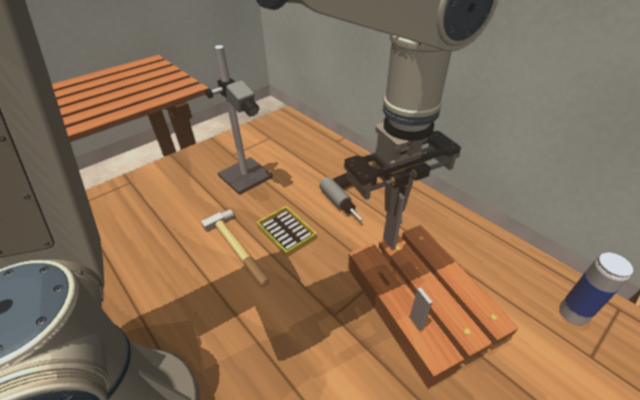

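```bash
cat > goal.py <<'E'
from plan import *
t,h=.30,1.56
X=np.array([np.cos(t)*np.cos(h),np.cos(t)*np.sin(h),np.sin(t)]);Y=np.array([-np.sin(h),np.cos(h),0]);Z=np.cross(X,Y)
L=np.array([.551,.335,.2858]);F=L-.16*X
Rf=R.from_matrix(fr(X,-Z))
E
python3 - <<'E'
from goal import *
Rn=R.from_rotvec([2.50278631,1.89834477,-0.00288895])
tcp=F-Rf.as_matrix()@[0,.014,.0236]
print("F",F,"tcp",tcp,"shift",tcp-[.5421,-.1365,.2701]); rv=(Rf*Rn.inv()).as_rotvec();print(rv,np.linalg.norm(rv))
for k in np.linspace(0,1,13): print(round(k,2),(rv*k).round(3),(R.from_rotvec(rv*k)*Rn).as_matrix()[:,2].round(2))
E
```

```text
F [0.54934977 0.18215507 0.23851677] tcp [0.54913008 0.16180727 0.25692543] shift [ 0.00703008  0.29830727 -0.01317457]
[ 0.20983248 -0.27661365  1.81761892] 1.8504819134575945
0.0 [ 0. -0.  0.] [-0. -0. -1.]
0.08 [ 0.017 -0.023  0.151] [ 0.02  0.02 -1.  ]
0.17 [ 0.035 -0.046  0.303] [ 0.04  0.04 -1.  ]
0.25 [ 0.052 -0.069  0.454] [ 0.05  0.06 -1.  ]
0.33 [ 0.07  -0.092  0.606] [ 0.07  0.09 -0.99]
0.42 [ 0.087 -0.115  0.757] [ 0.07  0.12 -0.99]
0.5 [ 0.105 -0.138  0.909] [ 0.08  0.15 -0.99]
0.58 [ 0.122 -0.161  1.06 ] [ 0.07  0.18 -0.98]
0.67 [ 0.14  -0.184  1.212] [ 0.07  0.2  -0.98]
0.75 [ 0.157 -0.207  1.363] [ 0.06  0.23 -0.97]
0.83 [ 0.175 -0.231  1.515] [ 0.04  0.25 -0.97]
0.92 [ 0.192 -0.254  1.666] [ 0.02  0.28 -0.96]
1.0 [ 0.21  -0.277  1.818] [ 0.    0.3  -0.96]
```

```bash
python3 -m creep '[[0,5,15,0.013,-0.017,0.114,-1],[0,15,30,0.026,-0.035,0.227,-1],[0,30,40,0.039,-0.052,0.341,-1],[0,45,40,0.052,-0.069,0.454,-1],[0,60,40,0.065,-0.086,0.568,-1],[0,75,40,0.079,-0.104,0.682,-1],[0,90,40,0.092,-0.121,0.795,-1],[0,105,40,0.105,-0.138,0.909,-1],[0,120,40,0.118,-0.156,1.022,-1],[0,135,40,0.131,-0.173,1.136,-1],[0,150,40,0.144,-0.19,1.25,-1],[0,165,40,0.157,-0.207,1.363,-1],[3,180,30,0.17,-0.225,1.477,-1],[5,195,20,0.184,-0.242,1.59,-1],[7,210,10,0.197,-0.26,1.704,-1],[7,220,0,0.21,-0.277,1.818,-1],[7,220,-13,0.21,-0.277,1.818,-1],[7,220,-13,0.21,-0.277,1.818,-1],[7,220,-13,0.21,-0.277,1.818,-1],[7,220,-13,0.21,-0.277,1.818,-1]]'
python3 snap.py w8;  python3 - <<'E'
from rig import bot
import cv2,numpy as np
for n in("side","top"):
    d=bot.snapshot(n);cv2.imwrite(f"pics/{n}8.png",d["color"])
from goal import *
s=bot.read_state();Rn=R.from_rotvec(s["orientation"]);tcp=F-Rf.as_matrix()@[0,.014,.0236]
print("remaining",tcp-s["eef_pos"],(Rf*Rn.inv()).as_rotvec())
E
```

```text
time_s: 9.65
eef_pos: [0.5503, 0.0828, 0.259]
orientation: [0.019, 3.103, 0.473]
contact_force: [0.3, 0.4, -0.9]
finger_gap: 0.0076
9.65 [-0.047  0.209  1.765  0.326  1.197 -1.73 ] [0.5503 0.0828 0.259 ] [0.01895001 3.10333932 0.47314288] 0.007605876642700605 [ 0.28146764  0.40143128 -0.94580857]
remaining [-0.00125508  0.07887318 -0.00228872] [-0.00270615  0.00111299  0.00051922]
```

View pics/side8.png

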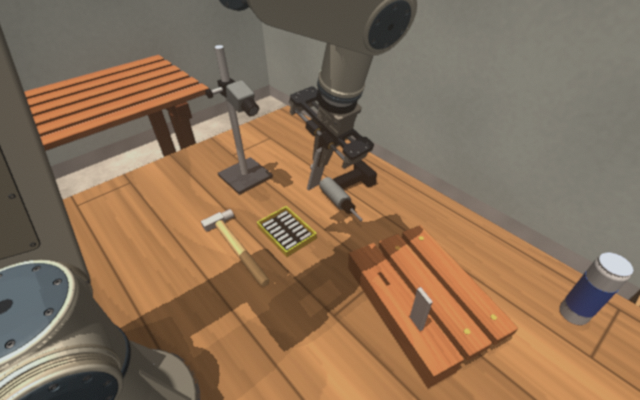

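View pics/top8.png

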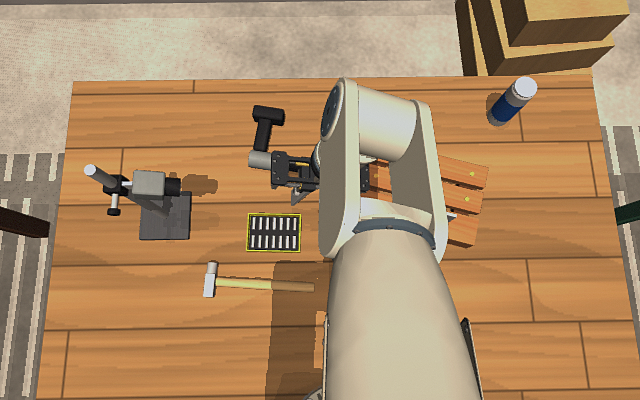

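View pics/w8.png

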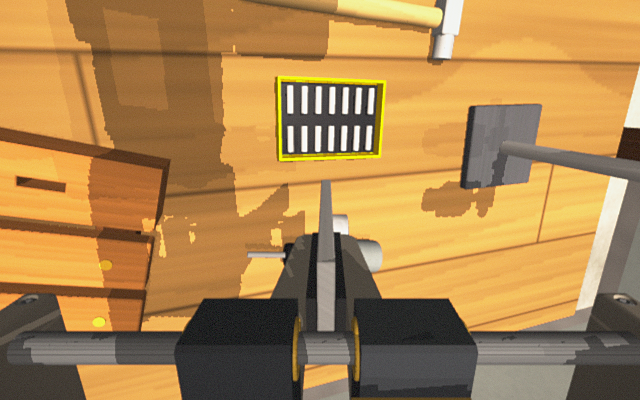

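```bash
python3 -m creep '[[0,20,0,0,0,0,-1],[0,40,-1,0,0,0,-1],[-1,60,-2,0,0,0,-1],[-1,72,-2,0,0,0,-1],[-1,79,-2,0,0,0,-1],[-1,79,-2,0,0,0,-1],[-1,79,-2,0,0,0,-1],[-1,79,-2,0,0,0,-1],[-1,79,-2,0,0,0,-1]]'
python3 snap.py w9;  python3 - <<'E'
from rig import bot
import cv2,numpy as np
for n in("side","top"):
    d=bot.snapshot(n);im=d["color"];cv2.imwrite(f"pics/{n}9.png",im)
    x,y,w,h=(200,60,200,150) if n=="side" else (70,130,260,150)
    cv2.imwrite(f"pics/{n}9z.png",cv2.resize(im[y:y+h,x:x+w],None,fx=4 if n=="side" else 3,fy=4 if n=="side" else 3,interpolation=cv2.INTER_CUBIC))
from goal import *
s=bot.read_state();Rn=R.from_rotvec(s["orientation"]);tcp=F-Rf.as_matrix()@[0,.014,.0236]
print("remaining",tcp-s["eef_pos"],(Rf*Rn.inv()).as_rotvec())
E
```

```text
time_s: 10.7
eef_pos: [0.5492, 0.1616, 0.2566]
orientation: [0.017, 3.104, 0.473]
contact_force: [-0.7, 0.8, -3.3]
finger_gap: 0.0077
10.7 [ 0.096  0.213  1.765  0.331  1.151 -1.597] [0.5492 0.1616 0.2566] [0.01711886 3.10381391 0.47343087] 0.007749899196288844 [-0.74707847  0.82152191 -3.32622309]
remaining [-4.68639225e-05 -4.10610761e-05  3.65378260e-04] [-2.80309566e-03  1.13445828e-04  4.17836335e-05]
```

View pics/side9z.png

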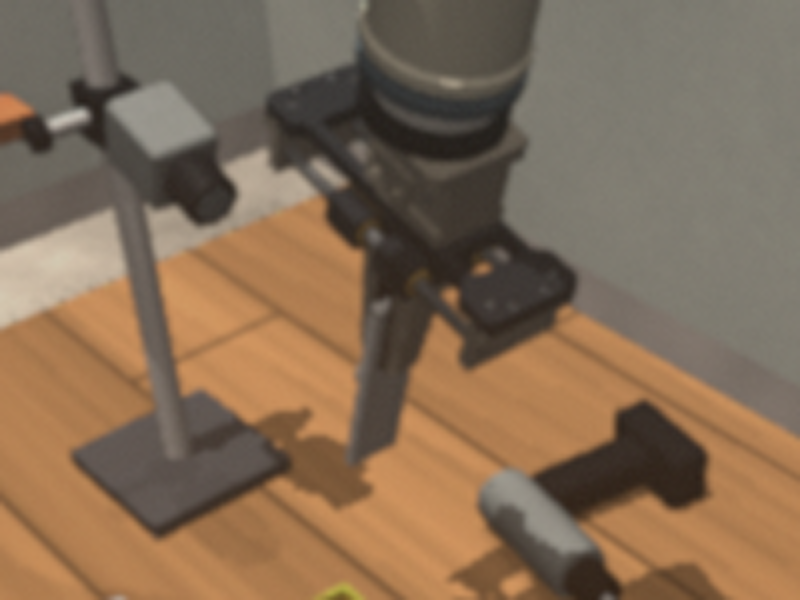

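View pics/top9z.png

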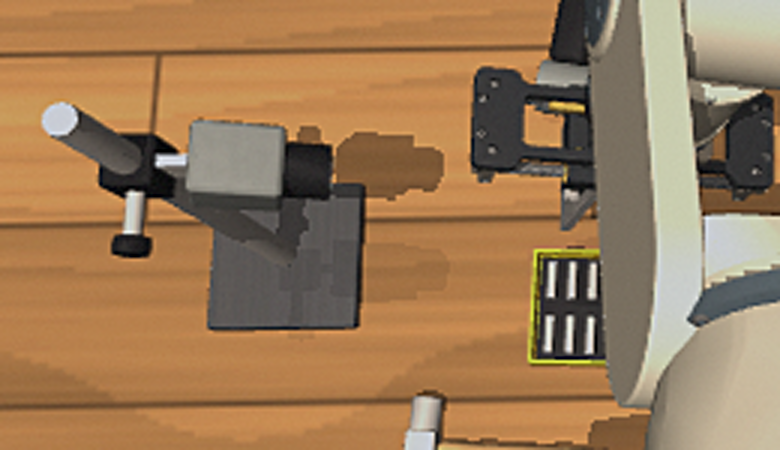

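View pics/w9.png

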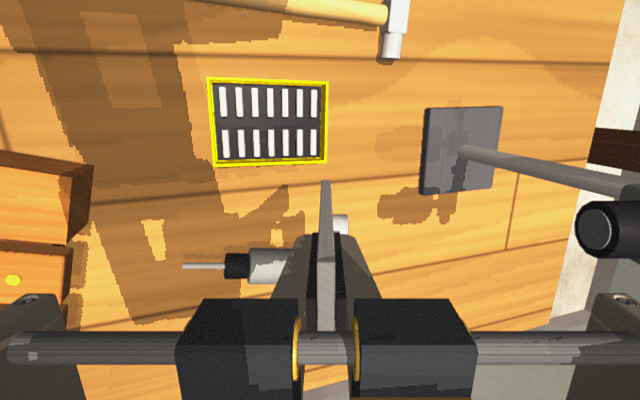

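```bash
python3 - <<'E'
from goal import *
np.set_printoptions(precision=4,suppress=True)
W=load("w9.npz");S=load("side0.npz");T=load("top0.npz");W2=load("w2.npz")
print("lens pred px",proj(W,L),"seen 594,229")
rs=[ray(W,(594,229)),ray(T,(180.2,186.9)),ray(S,(254.2,110.2)),ray(W2,(296.4,210.2))]
p,e=tri(rs);print(p,np.round(e,1))
A=np.c_[X,Y,Z];C=F-.014*X+.002*Z
for c in[(-4,-18,-70),(-4,18,-70),(4,-18,-70),(4,18,-70)]:
    q=C+A@(np.array(c)/1e3);print(c,"side",proj(S,q),"wrist",proj(W,q))
print("seen side",200+351/4,60+463/4,200+395/4,60+447/4)
print("boss tip wrist",proj(W,F))
E
python3 -c "
import cv2;im=cv2.imread('pics/w9.png');cv2.imwrite('pics/w9z.png',cv2.resize(im[165:255,280:380],None,fx=6,fy=6,interpolation=cv2.INTER_CUBIC));cv2.imwrite('pics/w9y.png',cv2.resize(im[180:280,550:640],None,fx=6,fy=6,interpolation=cv2.INTER_CUBIC))"
```

```text
lens pred px (np.float64(592.3035291839345), np.float64(229.83896081971918)) seen 594,229
[0.5504 0.3345 0.2861] [0.8 2.  2.4 1.3]
(-4, -18, -70) side (np.float64(298.2282224705988), np.float64(170.81298973300886)) wrist (np.float64(320.22234373918883), np.float64(217.82862551264128))
(-4, 18, -70) side (np.float64(287.0204666887615), np.float64(176.74435137860587)) wrist (np.float64(320.04721918067725), np.float64(177.46531172684797))
(4, -18, -70) side (np.float64(296.3285669956066), np.float64(168.73232150102777)) wrist (np.float64(329.4533725537543), np.float64(217.82768550097214))
(4, 18, -70) side (np.float64(285.11792787927345), np.float64(174.6074600766132)) wrist (np.float64(329.6458937511481), np.float64(177.46775847992112))
seen side 287.75 175.75 298.75 171.75
boss tip wrist (np.float64(346.4429355723739), np.float64(229.89021841117068))
```

View pics/w9z.png

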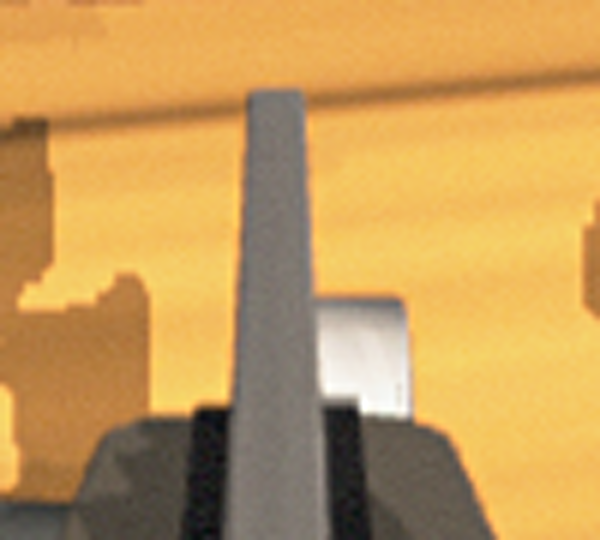

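View pics/w9y.png

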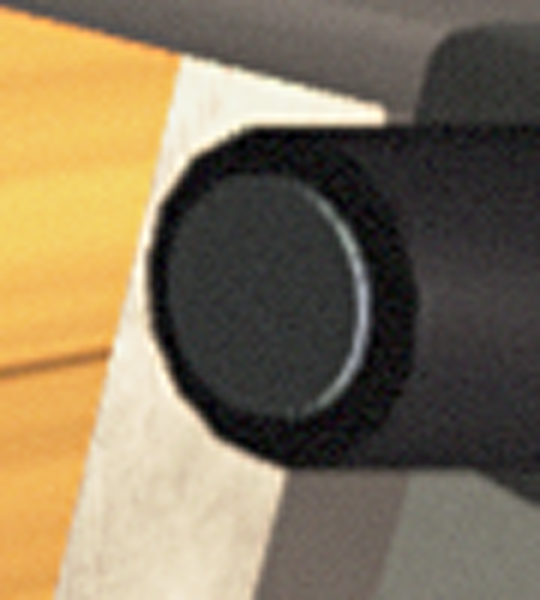

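Run:
```python
from rig import bot
s=bot.read_state();print(s["time_s"],s["finger_gap"],abs(s["joint_velocities"]).max() if hasattr(s["joint_velocities"],"max") else s["joint_velocities"])
print(bot.hand_in())
```

```text
10.85 0.008000776198246384 0.0032101033570841003
the job is handed in; nothing more can be done
None
```

I drew the bossed plate (the one in the mortise at y +60 mm) straight up out of the rail. I then carried it to the inspection camera and handed in at 10.85 s, well under the 32 s limit, still holding it. No verdict was reported, so the result rests on my own checks.

**Lens and focus:** The final four-view triangulation put the lens at about (0.550, 0.335, 0.286) m, with rays agreeing to 1–2.5 mm. I aimed the boss tip at (0.549, 0.182, 0.239) m.

**Last checks:**
- **Arm position:** the tool was within 0.4 mm and 0.003 rad of the planned pose, with joints at rest and the fingers on 8.0 mm.
- **Plate and boss:** the plate's lower end and the boss edge were within about 3 px (roughly 2 mm) of where I predicted them in the wrist and side pictures.
- **Squareness:** in the wrist picture the lens barrel ran parallel to the jaw direction, so the plate looked square to the line of sight.

**Disagreement:** single edges of the camera box gave a tilt anywhere from 0.24 to 0.36 rad. I used 0.30 rad, so the lean could be off by about 0.06 rad, inside the 0.2 rad allowed.

In the side view before the final approach, the plain plate was still in its mortise. The drill, bit case, hammer and camera looked as they were at the start in every picture where they showed.

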